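# Nest the tri-corner beakers and close the nest with its lid

## Robot

A 6-joint arm with a two-finger parallel gripper is mounted at the origin on a cart in front of the work surface, level with it; the furniture and walls round the work are solid. World frame = base frame: x ahead of the robot, y to its left, z up, the work surface at z = 0. Lengths are in m, angles in rad, forces in N, time in s.
With the tool pointing down it reaches from about 0.375 to 0.975 m from the base axis. Payload 3.8 kg.
Tool frame: the origin (TCP) lies midway between the tips of the shut fingers; the grasp point (between the pads) lies 19 mm behind it; z points along the fingers, y is the line along which they close (so a half turn about z gives the same grasp; the last joint's range is limited). The gripper opens to 85 mm and grips with 20 to 120 N. Pads are 22 mm wide; open, the fingers measure 114 mm over their backs; the gripper's body (76 mm by 85 mm) begins 54 mm behind the grasp point. The pads swing forward as they close: fully open they stand 13 mm farther back than shut.
Start: joints at [-1.312, 0.264, 1.604, -0, 1.274, -0.037], TCP at [0.197, -0.646, 0.231] pointing down, gripper open.
Joint ranges: [-2.63, 2.63], [-0.94, 2.18], [0.31, 2.57], [-1.31, 4.45], [0, 2.66], [-2.55, 2.55]. Speed limits (rad/s): [2.57, 2.57, 3.14, 3.14, 3.14, 3.14].

## Interface

Orientations are given as a rotation vector (axis times angle).
In Python, from workcell import read_state, vision, ticket gives the robot as it stands. The module is installed in compiled form; this text tells all that it offers.
- The arm moves only by the tool jog_arm, never from a script. Its arguments are lists of equal length, an entry for each row: "turn": the turn, a rotation vector about the tool's x, y, z in rad, a list of three; "delta_pos": the shift along the tool's x, y, z in m, a list of three; "gripper": the finger opening in m, from 0 to 0.0854. In form: {"turn": [[rx, ry, rz], ...], "delta_pos": [[dx, dy, dz], ...], "gripper": [gripper, ...]}. A call has 1 to 20 rows; each row shifts and turns the commanded pose from where the row before left it, along the tool's axes as they then stand; what a row does not reach is not made up. A row lasts 1/12 s, in which the tool goes at most 41.7 mm and 7.16 degrees, less where a joint would pass 70% of its speed; a pose out of reach is approached as far as the arm can. A call with a gripper value outside its range is refused whole. The fingers move at their own pace and stop on an object; "grip_force" is the grip in N (left out, the last holds). Time passes only in rows, so rows that do not move let the fingers close. It gives the time, the measured TCP pose, the force, the opening and the grip force at its end, in the units of the state.
- read_state(): the state, without advancing time (a new reading comes with each control period).
- vision.read_camera(name): name is "scene" or "top"; returns the picture (480x640x3 uint8, red, green, blue); there is no depth.
- vision.calibration(name): a dict with "vfov" (degrees; the focal length in pixels is half the picture's height over the tangent of half this angle, whatever the lens; pixels are square), "cx", "cy" (the principal point, pixels), "dist" ([k1, k2, p1, p2, k3] as OpenCV has them; the pictures are not rectified), "R" (3x3) and "t" (3): a world point X has camera coordinates R X + t. Camera axes: x right, y down, z forward; pixel columns grow to the right and rows downward; lengths in m; the calibration is good to about 2 mm. A picture is of the moment at which its call begins. calibration takes no time and is no camera call.
- ticket.finish_job(): hands the job in; it is judged then, once.
The state is a dict: "time": time; "q": joint angles; "joint_vel": joint speeds; "joint_torque": joint torques, N m; "tool_pos": TCP position; "tcp_rot": TCP orientation; "wrist_force": force on the tool from outside, world axes, zero at the start; "torque": the same for the moment, N m; "width": opening from 0.0 (shut) to 1.0 (fully open); "grip_force": force on a finger pad.
Only numpy, scipy, OpenCV 4.12 (cv2) and the standard library are available. Lean on these libraries where they do the work, as an engineer would, in place of code of your own. Each camera call takes 0.05 s, during which the arm holds its last target. There are 200 camera calls.

## Task

Put the clean tri-corner beakers away dust-free: nest the two loose ones, one after the other, into the beaker that stands in the steel tray, corner in corner so that each goes fully home and level, and then close the top beaker with the dark lid, its three corners over the beaker's three corners and flush on the rim. Lower each piece home gently rather than dropping or forcing it, leave the nest standing in the tray, and do not disturb the other things on the bench.

Things in the scene. Friction and masses are not known exactly. Their poses are not given: they have to be found in the camera images.
- tray: square stainless drip tray, 130 x 130 mm, floor 3 mm and rim 12 mm above the bench; it does not move. Behind the work stand fixed instruments up to 0.3 m high, their fronts from about x = 0.53 on: swing across in front of them or above. Origin: centre of its underside, on the bench; z up.
- tray_beaker: Tri-corner beaker of light blue plastic, 78 mm high, standing in the tray; all three beakers are alike. From above a rounded triangle, pouring corners at 0, 120, 240 deg from x. Foot round, 34 mm wide; body tapers out to 48 mm height (flats 22, corners 28 mm from the axis), there a level step 4 mm out to an upright band. Origin: centre of the foot's underside; z up, x through a corner.
- beaker_a: Like tray_beaker, standing empty on the bench, about 60 g. The band, from 48 to 78 mm height: outside flats 26, corners 32 mm from the axis (58 mm from a flat to the corner opposite), wall 2 mm; grip it there. Nested, its step rests on the lower rim, its origin 30 mm above the lower beaker's, the whole band free above that rim. Origin: centre of the foot's underside; z up, x through a corner.
- beaker_b: Like beaker_a. Beakers nest coaxially with about 2 mm play all round, and only with corners in line within about 10 deg (any of the three turns); out of line, the upper one stops up to 17 mm too high. Origin: centre of the foot's underside; z up, x through a corner.
- lid: Navy tri-corner lid on its plug, 50 g: tapered plug 12 mm deep (corners up to 27.5 mm from the axis), plate 12 to 15 mm high (corners 33 mm), upright gripping tab 32 mm long in x, 10 mm thick in y, up to 46 mm height. Closed, its plate lies on the rim, its origin 66 mm above the beaker's; only with corners in line (any turn). Origin: centre of the plug's underside; z up, x through a corner.
- oil_jar: glass jar of pale oil with a stopper, 100 mm wide, 192 mm high; to be left alone. Origin: centre of its underside.
- sample_bottle: small sample bottle with a blue cap, 46 mm wide, 105 mm high; to be left alone. Origin: centre of its underside.
- timer: small pale bench timer with three coloured buttons, 60 x 66 x 18 mm; to be left alone. Origin: centre of its underside.
- blue_pen: blue ball pen lying in front of the measuring instrument, 142 mm long, 11 mm thick; to be left alone. Origin: about its middle.
- black_marker: black marker lying on the left bench, 132 mm long, 17 mm thick; to be left alone. Origin: about its middle.
- phone: black phone lying on the bench, 73 x 150 x 8 mm; to be left alone. Origin: about its middle.
Mind the look-alikes: they are no part of the job. Leave any red or yellow look-alike of the beaker_b alone.

How it is judged:
By the outcome, as a careful person would: the job done as asked, in the order asked, and still so for the second after the job is handed in, with the robot touching nothing.
It also fails if it takes over 72 s, if anything falls off the work surface, if the arm or the gripper's body presses on something with over 40 N, if the wrist force passes 120 N, or if a joint passes its speed limit or range.

## Working session

There is one attempt and no reset: what is moved stays moved. The work goes in short steps, Python scripts to look and compute and a tool call to move; the robot and the scene stay as the last step left them, time stands still between calls to the robot, and variables do not carry over. Pictures are saved under pics/ and viewed, at most 10 in all, crops included, and the job is handed in when it is done.

Besides the shell and the picture viewer there is one more tool, called as a command line: name --argument value ..., lists and objects as JSON in quotes. jog_arm: Moves the arm, as the interface text tells. Its arguments: {"type":"object","properties":{"turn":{"type":"array","items":{"type":"array","items":{"type":"number"}}},"delta_pos":{"type":"array","items":{"type":"array","items":{"type":"number"}}},"gripper":{"type":"array","items":{"type":"number"}},"grip_force":{"type":"number"}},"required":["turn","delta_pos","gripper"]}

```bash
mkdir -p pics
python3 - <<'E'
from workcell import read_state, vision
import cv2,numpy as np
print(read_state())
for n in("scene","top"):
    im=vision.read_camera(n);cv2.imwrite(f"pics/{n}0.png",im[:,:,::-1])
    c=vision.calibration(n);print(n,c)
    R=np.array(c["R"]);print(-R.T@np.array(c["t"]))
E
```

```text
{'time': 0.0, 'q': array([-1.31189549e+00,  2.64766163e-01,  1.60538973e+00, -5.52163078e-06,
        1.27369024e+00, -3.69109747e-02]), 'joint_vel': array([ 0.00018739, -0.00177371, -0.00204197,  0.00046071, -0.00035298,
        0.00153381]), 'joint_torque': array([ 7.65437799e-04, -5.15109622e+01, -3.67317867e+01,  5.42962795e-06,
        1.29758994e-02, -3.00544230e-06]), 'tool_pos': array([ 0.19657447, -0.64497321,  0.22994476]), 'tcp_rot': array([-3.10507728e+00, -4.62640358e-01,  4.00043271e-04]), 'wrist_force': array([ 0.11346186, -0.17140456, -0.49453059]), 'torque': array([0.00084176, 0.01057362, 0.01754989]), 'grip_force': 0.0, 'width': 1.0042122275295533}
scene {'vfov': 55.70422729943, 'cx': 317.9245854736655, 'cy': 241.4539375220036, 'dist': array([-0.00748579,  0.        ,  0.        ,  0.        ,  0.        ]), 'R': array([[-0.91013801, -0.41359527, -0.02424366],
       [-0.21113369,  0.51336771, -0.83179094],
       [ 0.3564707 , -0.7519259 , -0.55455936]]), 't': array([0.49646324, 0.12065416, 1.47334507])}
[-0.04788013  1.25124121  0.92945242]
top {'vfov': 56.33311836445978, 'cx': 314.2486780391451, 'cy': 234.70304892043615, 'dist': array([0.00353681, 0.        , 0.        , 0.        , 0.        ]), 'R': array([[-0.01706124, -0.99974416,  0.01485032],
       [-0.98095046,  0.01386234, -0.19376283],
       [ 0.1935074 , -0.01787327, -0.980936  ]]), 't': array([0.05460215, 0.51106829, 1.48167589])}
[0.215549   0.07398596 1.5516444 ]
```

View pics/scene0.png

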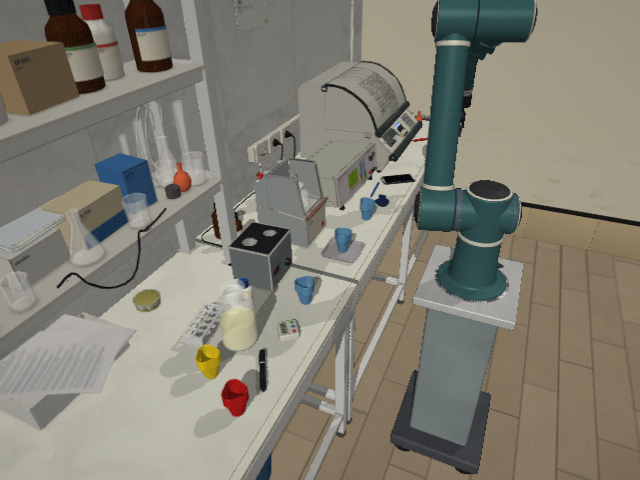

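View pics/top0.png

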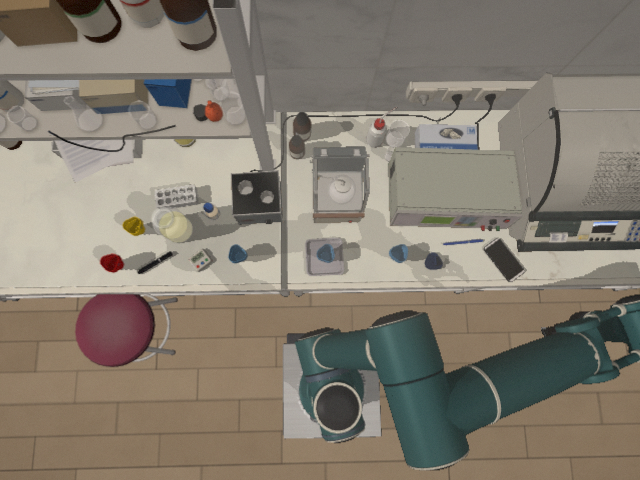

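Candidates in the top view: blue beakers at (238,254), (325,254, in the tray) and (400,253), and the navy lid at (433,261). Look-alikes to leave alone: red (112,263) and yellow (134,226). The blue bottle cap is at (210,210).

```bash
cat > h.py <<'E'
import numpy as np,cv2
from workcell import read_state, vision
def cam(n):
    c=vision.calibration(n);f=240/np.tan(np.radians(c["vfov"]/2))
    return dict(K=np.array([[f,0,c["cx"]],[0,f,c["cy"]],[0,0,1.]]),d=np.array(c["dist"]),R=np.array(c["R"]),t=np.array(c["t"]))
C={n:cam(n) for n in("scene","top")}
def proj(n,X):
    c=C[n];return cv2.projectPoints(np.float64(X).reshape(-1,1,3),cv2.Rodrigues(c["R"])[0],c["t"],c["K"],c["d"])[0][:,0]
def ray(n,uv,z):
    c=C[n];p=cv2.undistortPoints(np.float64([[uv]]),c["K"],c["d"])[0,0]
    d=c["R"].T@np.r_[p,1];o=-c["R"].T@c["t"];return o+d*(z-o[2])/d[2]
def crop(im,u,v,w,h,s,interp=cv2.INTER_CUBIC):
    # s*(x-x0) mapping
    return cv2.resize(im[v-h//2:v+h//2,u-w//2:u+w//2],None,fx=s,fy=s,interpolation=interp)
E
python3 - <<'E'
from h import *
T=cv2.imread("pics/top0.png");S=cv2.imread("pics/scene0.png")
cs=[crop(T,u,v,40,40,6) for u,v in((238,254),(325,254),(400,253),(433,261))]
cs2=[crop(S,u,v,40,40,6) for u,v in((304,289),(343,240),(368,207),(382,200))]
im=np.vstack([np.hstack(cs),np.hstack(cs2)])
im=cv2.resize(im,(800,400));cv2.imwrite("pics/m1.png",im)
for n,p in(("238",(238,254)),("tray",(325,254)),("400",(400,253)),("lid",(433,261))): print(n,ray("top",p,.078 if n!="lid" else .02))
for p in((304,280),(343,232),(368,200),(382,199)): print(ray("scene",p,.078 if p[0]<380 else .02))
E
```

```text
238 [0.44463674 0.30098052 0.078     ]
tray [0.44036364 0.01250745 0.078     ]
400 [ 0.44004132 -0.23769804  0.078     ]
lid [ 0.41925647 -0.36280381  0.02      ]
[0.45182205 0.30261265 0.078     ]
[0.44317748 0.00952237 0.078     ]
[ 0.43929035 -0.24253265  0.078     ]
[ 0.42138627 -0.37420478  0.02      ]
```

View pics/m1.png

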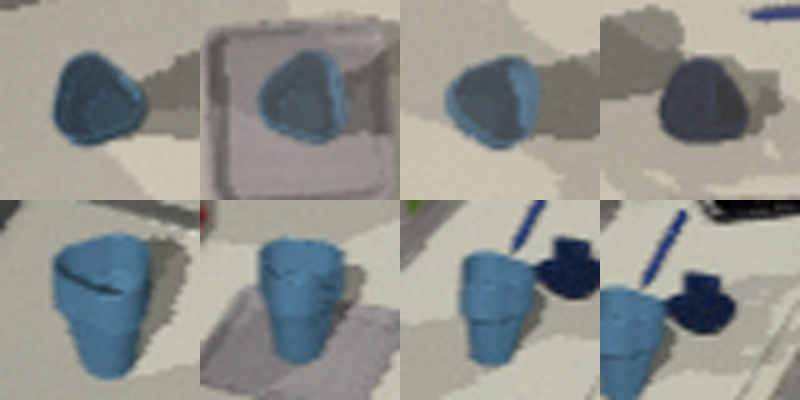

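```bash
cat > fit.py <<'E'
from h import *
from scipy.optimize import minimize
def sec(r0,rho,z,th0=0,n=60):
    a=np.linspace(0,2*np.pi,n,endpoint=False)
    k=np.round(a/(2*np.pi/3))*2*np.pi/3
    return np.c_[2*r0*np.cos(k)+rho*np.cos(a),2*r0*np.sin(k)+rho*np.sin(a),a*0+z]/1.
def rect(x0,x1,y0,y1,z): return np.array([[x0,y0,z],[x1,y0,z],[x1,y1,z],[x0,y1,z]],float)
BEAKER=[np.vstack([sec(6,20,78),sec(6,20,48)]),np.vstack([sec(6,16,48),sec(0,17,0)])]
LID=[np.vstack([sec(6,21,12),sec(6,21,15)]),np.vstack([sec(6,15.5,12),sec(6,14,0)]),np.vstack([rect(-16,16,-5,5,15),rect(-16,16,-5,5,46)])]
S=8
def rend(n,parts,p,z0,box):
    x,y,th=p;c,s=np.cos(th),np.sin(th);R=np.array([[c,-s,0],[s,c,0],[0,0,1]])
    m=np.zeros((box[3]*S,box[2]*S),np.uint8)
    for q in parts:
        uv=proj(n,(q/1000)@R.T+[x,y,z0])
        uv=(uv-np.array(box[:2])+.5)*S-.5
        cv2.fillConvexPoly(m,cv2.convexHull(np.round(uv*16).astype(np.int32)),1,shift=4)
    return m
def mask(im,box,thr):
    f=im.astype(float)+4;r=(f[...,0]-f[...,2])/(f[...,0]+f[...,2])
    r=r[box[1]:box[1]+box[3],box[0]:box[0]+box[2]]
    r=cv2.resize(r,None,fx=S,fy=S,interpolation=cv2.INTER_LINEAR)
    m=(r>thr).astype(np.uint8)
    nl,l,st,ce=cv2.connectedComponentsWithStats(m)
    h,w=m.shape;i=l[h//2,w//2]
    return (l==i).astype(np.uint8) if i else m
def fit(ims,parts,guess,z0,zc,cams,thr,hw=16,ths=None,excl=None):
    M=[]
    for n in cams:
        u,v=np.round(proj(n,[guess[0],guess[1],z0+zc])[0]).astype(int);box=(u-hw,v-hw,2*hw,2*hw);M.append((n,box,mask(ims[n],box,thr)))
    def cost(p):
        t=0
        for n,box,m in M:
            r=rend(n,parts,p,z0,box);t+=np.count_nonzero(r!=m)/np.count_nonzero(m)
        return t
    best=None;L=[]
    for th in (np.radians(np.arange(0,120,15)) if ths is None else ths):
        p=np.array([guess[0],guess[1],th])
        sx=np.array([p,p+[.006,0,0],p+[0,.006,0],p+[0,0,.25]])
        r=minimize(cost,p,method="Nelder-Mead",options=dict(initial_simplex=sx,xatol=1e-4,fatol=1e-4,maxiter=120));L.append((round(r.fun,3),round(np.degrees(r.x[2])%(120 if ths is None else 360),1),r.x[:2].round(4)))
    L.sort(key=lambda a:a[0]);return L
E
cat > r1.py <<'E'
from fit import *
ims={"top":cv2.imread("pics/top0.png"),"scene":cv2.imread("pics/scene0.png")}
for nm,g,z0 in(("L",(.446,.302),0),("tray",(.441,.011),.003),("R",(.44,-.24),0)):
    for cams in(("top",),("scene",),("top","scene")):
        for thr in((.12,) if len(cams)==1 else (.08,.12,.16)):
            L=fit(ims,BEAKER,g,z0,.045,cams,thr,hw=18);print(nm,cams,thr,L[:4])
for cams in(("top",),("scene",),("top","scene")):
    L=fit(ims,LID,(.42,-.37),0,.02,cams,.15,hw=14,ths=np.radians(np.arange(0,360,30)));print("lid",cams,L[:5])
E
time python3 r1.py
```

```text
L ('top',) 0.12 [(np.float64(0.158), np.float64(11.4), array([0.4474, 0.3069])), (np.float64(0.159), np.float64(9.9), array([0.4477, 0.3063])), (np.float64(0.159), np.float64(10.7), array([0.4475, 0.3066])), (np.float64(0.16), np.float64(11.4), array([0.4465, 0.3061]))]
L ('scene',) 0.12 [(np.float64(0.064), np.float64(22.9), array([0.4478, 0.3062])), (np.float64(0.064), np.float64(22.8), array([0.4478, 0.3062])), (np.float64(0.064), np.float64(22.1), array([0.448 , 0.3061])), (np.float64(0.064), np.float64(22.9), array([0.448 , 0.3058]))]
L ('top', 'scene') 0.08 [(np.float64(0.13), np.float64(18.9), array([0.4479, 0.307 ])), (np.float64(0.13), np.float64(16.0), array([0.4479, 0.3072])), (np.float64(0.13), np.float64(16.7), array([0.4478, 0.3069])), (np.float64(0.13), np.float64(18.7), array([0.4478, 0.3071]))]
L ('top', 'scene') 0.12 [(np.float64(0.229), np.float64(14.0), array([0.4483, 0.3065])), (np.float64(0.229), np.float64(20.0), array([0.4482, 0.3057])), (np.float64(0.229), np.float64(19.3), array([0.4479, 0.3061])), (np.float64(0.229), np.float64(18.7), array([0.4482, 0.3063]
[... 3630 characters left out ...]
-0.3691])), (np.float64(0.581), np.float64(270.1), array([ 0.4246, -0.3731])), (np.float64(0.581), np.float64(265.9), array([ 0.4251, -0.3735]))]
lid ('top', 'scene') [(np.float64(inf), np.float64(0.0), array([ 0.42, -0.37])), (np.float64(inf), np.float64(30.0), array([ 0.42, -0.37])), (np.float64(inf), np.float64(60.0), array([ 0.42, -0.37])), (np.float64(inf), np.float64(90.0), array([ 0.42, -0.37])), (np.float64(inf), np.float64(120.0), array([ 0.42, -0.37]))]fit.py:34: RuntimeWarning: divide by zero encountered in scalar divide
  r=rend(n,parts,p,z0,box);t+=np.count_nonzero(r!=m)/np.count_nonzero(m)
  np.max(np.abs(fsim[0] - fsim[1:])) <= fatol):

real	0m7.406s
user	0m7.788s
sys	0m0.132s
```

Run:
```python
from h import *
T=cv2.imread("pics/top0.png").astype(float)
r=(T[...,0]-T[...,2])/(T[...,0]+T[...,2])
for v,u in((254,238),(254,325),(253,400),(261,433)):
    print((100*r[v-2,u-14:u+15]).astype(int),(100*r[v+3,u-14:u+15]).astype(int)); 
S=cv2.imread("pics/scene0.png").astype(float);r=(S[...,0]-S[...,2])/(S[...,0]+S[...,2])
for v,u in((232,343),(200,382)):print((100*r[v,u-14:u+15]).astype(int))
```

```text
[-5 -5 -6 -5 -3 13 21 22 20 20 19 21 17 19 21 21 20 17 20 19 22 23  5 -6
 -6 -5 -5 -6 -6] [-5 -5 -5 -2  8 22 22 23 18 21 23 21 22 21 22 20 20 20 19 20 22 20  7 -2
 -7 -6 -5 -7 -5]
[-4 -3 -3 -2 -2  0 14 10  9  9  8 10 13 11 12 10 10 10  9 14 20 20 15  1
 -3 -4 -3 -3 -3] [-3 -3 -2 -3 -4  0 11 14  9 10 11 10 11 11 11 10 10 11 10  8 12 18 15  7
 -3 -4 -4 -4 -3]
[-6 -6 -4 10 18 10 10  9 10 10 11  9 10 10 10 10 15 22 21 20 20 15 -1 -5
 -5 -5 -6 -5 -5] [-5 -6 -5 -1  9 20 19 17 10 10 11 11 11 10 11  7  9 13 21 21 17  3 -5 -5
 -6 -5 -6 -7 -6]
[-6 -5 -6 -6 -7 -6 -2  8  5  9  8  9  9  7  9 11 12  4  0  3  3  1 -2 -6
 -5 -6 -6 -5 -6] [-6 -6 -6 -6 -6 -5 10  8  9  8  8  8  8  8  8  9 10  8  0  0  0  0  3  1
 -6 -6 -6 -5 -5]
[-5 -4 -4 -4 -4  1 23 31 30 30 30 30 31 31 31 32 30 31 29 32 33 29 14 -1
 -4 -4 -4 -3 -4]
[32 31 31 30 30 30 37 37 58 48 48 46 43 45 57 58 60 41 44 40 18 -1 -3 -4
 -3 -4 -5 -4 -4]<stdin>:6: RuntimeWarning: invalid value encountered in divide
```

```bash
python3 - <<'E'
s=open("fit.py").read()
s=s.replace("def mask(im,box,thr):","def mask(im,box,thr,kind=0):").replace("""    m=(r>thr).astype(np.uint8)
""","""    m=(r>thr).astype(np.uint8)
    if kind:
        B=cv2.resize(im[box[1]:box[1]+box[3],box[0]:box[0]+box[2],0],None,fx=S,fy=S,interpolation=cv2.INTER_LINEAR)
        m&=((B>100) if kind==1 else (B<=85)).astype(np.uint8)
""").replace("thr,hw=16","thr,kind={},hw=16").replace("mask(ims[n],box,thr)","mask(ims[n],box,thr[n],kind.get(n,0))")
s=s.replace("    def cost(p)","    fit.M=M\n    def cost(p)")
open("fit.py","w").write(s)
E
cat > r1.py <<'E'
from fit import *
ims={"top":cv2.imread("pics/top0.png"),"scene":cv2.imread("pics/scene0.png")}
out=[]
def ov(parts,p,z0,cams):
    for n,box,m in fit.M:
        c=cv2.resize(ims[n][box[1]:box[1]+box[3],box[0]:box[0]+box[2]],None,fx=S,fy=S,interpolation=cv2.INTER_LINEAR)
        r=rend(n,parts,p,z0,box)
        for k,col in((m,(0,255,255)),(r,(0,0,255))):
            cs,_=cv2.findContours(k,cv2.RETR_EXTERNAL,cv2.CHAIN_APPROX_NONE);cv2.drawContours(c,cs,-1,col,1)
        out.append(cv2.resize(c,(200,200)))
TH=dict(top=.04,scene=.12)
for nm,g,z0,k in(("L",(.446,.305),0,{}),("tray",(.444,.010),.003,{}),("R",(.443,-.237),0,{"scene":1})):
    for cams in(("top",),("scene",),("top","scene")):
        L=fit(ims,BEAKER,g,z0,.045,cams,TH,k,hw=18);print(nm,cams,*[(float(a),float(b),c.tolist()) for a,b,c in L[:3]])
    ov(BEAKER,(*L[0][2],np.radians(L[0][1])),z0,cams)
for cams in(("top",),("scene",),("top","scene")):
    L=fit(ims,LID,(.42,-.37),0,.02,cams,dict(top=-.02,scene=.12),{"scene":2},hw=14,ths=np.radians(np.arange(0,360,20)));print("lid",cams,*[(float(a),float(b),c.tolist()) for a,b,c in L[:6]])
ov(LID,(*L[0][2],np.radians(L[0][1])),0,cams)
cv2.imwrite("pics/m2.png",np.vstack([np.hstack(out[:4]),np.hstack(out[4:])]))
E
python3 r1.py
```

```text
L ('top',) (0.036, 19.7, [0.4477, 0.3071]) (0.037, 18.8, [0.4478, 0.3072]) (0.037, 19.5, [0.4477, 0.3072])
L ('scene',) (0.064, 22.6, [0.448, 0.306]) (0.064, 21.9, [0.448, 0.3063]) (0.065, 22.5, [0.4479, 0.3062])
L ('top', 'scene') (0.104, 19.8, [0.4478, 0.3072]) (0.104, 20.0, [0.4475, 0.307]) (0.104, 19.2, [0.4479, 0.307])
tray ('top',) (0.025, 100.5, [0.4445, 0.0098]) (0.025, 100.1, [0.4446, 0.0098]) (0.025, 100.7, [0.4445, 0.0099])
tray ('scene',) (0.049, 94.6, [0.4453, 0.0095]) (0.049, 88.8, [0.4457, 0.0096]) (0.049, 91.3, [0.4453, 0.0098])
tray ('top', 'scene') (0.079, 100.9, [0.4446, 0.0099]) (0.079, 99.5, [0.4448, 0.0099]) (0.08, 100.4, [0.4447, 0.0099])
R ('top',) (0.036, 79.4, [0.4427, -0.2364]) (0.036, 79.5, [0.4429, -0.2364]) (0.037, 79.5, [0.4427, -0.2364])
R ('scene',) (0.088, 79.3, [0.4437, -0.2382]) (0.088, 79.0, [0.4438, -0.2387]) (0.088, 80.4, [0.4435, -0.2376])
R ('top', 'scene') (0.126, 79.3, [0.4426, -0.2365]) (0.127, 79.7, [0.4428, -0.2365]) (0.127, 79.5, [0.4429, -0.2364])
lid ('top',) (0.033, 120.9, [0.4191, -0.3644]) (0.034, 0.8, [0.4192, -0.3644]) (0.034, 0.8, [0.4191, -0.3644]) (0.034, 119.9, [0.4193, -0.3644]) (0.034, 121.0, [0.4191, -0.3644]) (0.034, 121.1, [0.4192, -0.3645])
lid ('scene',) (0.307, 255.1, [0.4211, -0.3709]) (0.308, 133.1, [0.4212, -0.3714]) (0.308, 137.0, [0.4212, -0.3709]) (0.308, 260.8, [0.422, -0.3725]) (0.308, 260.3, [0.4214, -0.3717]) (0.308, 262.9, [0.4221, -0.3722])
lid ('top', 'scene') (0.377, 243.7, [0.4192, -0.3646]) (0.378, 242.6, [0.4191, -0.3647]) (0.379, 243.5, [0.4191, -0.3644]) (0.379, 244.7, [0.4193, -0.3645]) (0.379, 244.2, [0.4192, -0.3647]) (0.38, 242.1, [0.419, -0.3645])
```

View pics/m2.png

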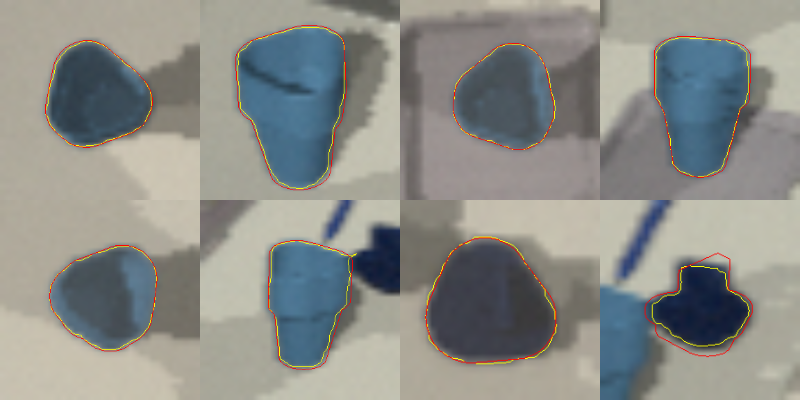

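```bash
sed -i 's/B<=85/B<=130/' fit.py
python3 - <<'E'
from fit import *
ims={"top":cv2.imread("pics/top0.png"),"scene":cv2.imread("pics/scene0.png")}
for d in(0,120,240):
  for cams in(("scene",),("top","scene")):
    L=fit(ims,LID,(.42,-.366),0,.02,cams,dict(top=-.02,scene=.12),{"scene":2},hw=14,ths=np.radians([d-5,d+5]));print(d,cams,L[:1])
T=ims["top"]
c=crop(T,433,261,30,30,20)
for d,col in((0,(0,255,0)),(240,(0,0,255))):
    a=np.radians(d);R=np.array([[np.cos(a),-np.sin(a),0],[np.sin(a),np.cos(a),0],[0,0,1]])
    q=proj("top",LID[2][4:]/1000@R.T+[.4191,-.3644,0]);q=((q-[418,246]+.5)*20-.5).astype(int);cv2.polylines(c,[q],True,col,1)
cv2.imwrite("pics/lid.png",cv2.convertScaleAbs(c,alpha=2))
E
```

```text
0 ('scene',) [(np.float64(0.424), np.float64(2.0), array([ 0.4211, -0.364 ]))]
0 ('top', 'scene') [(np.float64(0.473), np.float64(0.4), array([ 0.4194, -0.3642]))]
120 ('scene',) [(np.float64(0.407), np.float64(142.7), array([ 0.4213, -0.3691]))]
120 ('top', 'scene') [(np.float64(0.501), np.float64(123.5), array([ 0.4196, -0.3646]))]
240 ('scene',) [(np.float64(0.413), np.float64(248.5), array([ 0.4211, -0.3682]))]
240 ('top', 'scene') [(np.float64(0.461), np.float64(241.6), array([ 0.4196, -0.3644]))]
```

View pics/lid.png

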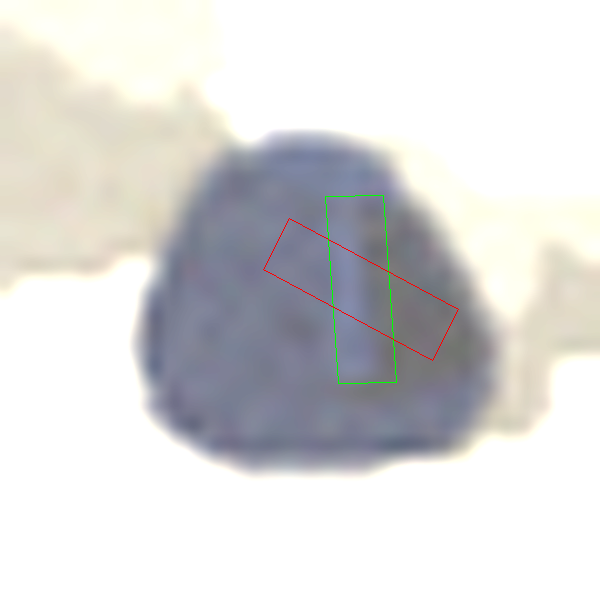

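R beaker in the top view is (400,253), L is (238,254), and the tray beaker is (325,254). The fits hug the outlines, and the lid's tab runs along world x (green outline). I start with the right-hand beaker.

```bash
cat > nav.py <<'E'
import sys,numpy as np
from scipy.spatial.transform import Rotation as Ro
from workcell import read_state
s=read_state();R=Ro.from_rotvec(s["tcp_rot"]).as_matrix();p=s["tool_pos"]
y=np.degrees(np.arctan2(R[1,1],R[0,1]));T=np.array(list(map(float,sys.argv[1:5])))
print("t",s["time"],"p",p.round(4),"yaw",y.round(2),"tilt",R[:2,2].round(4),"w",s["width"],"F",s["wrist_force"].round(1))
a=np.radians(T[3]);d=T[:3]-p
Rt=np.array([[-np.sin(a),np.cos(a),0],[np.cos(a),np.sin(a),0],[0,0,-1]])
print("turn z rad",-np.radians((T[3]-y+180)%360-180).round(4),"then shift tool",(Rt@d).round(4),"rows>=",np.linalg.norm(d)/.0417)
E
python3 nav.py .4450 -.2385 .230 -40.6
```

```text
t 0.1 p [ 0.1966 -0.645   0.23  ] yaw -73.05 tilt [-0.0006  0.0021] w 0.9994423878986447 F [-1.5 -0.   0.5]
turn z rad -0.5664 then shift tool [ 0.4703 -0.0759  0.    ] rows>= 11.425003165150834
```

jog_arm --turn '[[0, 0, -0.1133], [0, 0, -0.1133], [0, 0, -0.1133], [0, 0, -0.1133], [0, 0, -0.1132], [0, 0, 0], [0, 0, 0], [0, 0, 0], [0, 0, 0], [0, 0, 0], [0, 0, 0], [0, 0, 0], [0, 0, 0], [0, 0, 0], [0, 0, 0], [0, 0, 0], [0, 0, 0], [0, 0, 0], [0, 0, 0], [0, 0, 0]]' --delta_pos '[[0, 0, 0], [0, 0, 0], [0, 0, 0], [0, 0, 0], [0, 0, 0], [0.034, -0.0055, 0], [0.034, -0.0055, 0], [0.034, -0.0055, 0], [0.034, -0.0055, 0], [0.034, -0.0055, 0], [0.034, -0.0055, 0], [0.034, -0.0055, 0], [0.034, -0.0055, 0], [0.034, -0.0055, 0], [0.034, -0.0055, 0], [0.034, -0.0055, 0], [0.034, -0.0055, 0], [0.034, -0.0055, 0], [0.0283, -0.0044, 0], [0, 0, 0]]' --gripper '[0.0854, 0.0854, 0.0854, 0.0854, 0.0854, 0.0854, 0.0854, 0.0854, 0.0854, 0.0854, 0.0854, 0.0854, 0.0854, 0.0854, 0.0854, 0.0854, 0.0854, 0.0854, 0.0854, 0.0854]' --grip_force 25

```text
time: 1.77
tool_pos: [0.4469, -0.235, 0.2309]
tcp_rot: [-2.85, -1.318, -0.003]
wrist_force: [-1.0, -0.3, 1.0]
width: 1.003
grip_force: 0.0
```

```bash
python3 nav.py .4450 -.2385 .047 -40.6
```

```text
t 1.7667 p [ 0.4469 -0.235   0.2309] yaw -40.36 tilt [0.0006 0.0025] w 1.0027175752439907 F [-1.  -0.3  1. ]
turn z rad 0.0042 then shift tool [-0.0039  0.0008  0.1839] rows>= 4.410672214542152
```

jog_arm --turn '[[0, 0, 0.004], [0, 0, 0], [0, 0, 0], [0, 0, 0], [0, 0, 0], [0, 0, 0]]' --delta_pos '[[0, 0, 0.03], [0, 0, 0.03], [0, 0, 0.03], [0, 0, 0.02], [0, 0, 0], [0, 0, 0]]' --gripper '[0.0854, 0.0854, 0.0854, 0.0854, 0.0854, 0.0854]'

```text
time: 2.27
tool_pos: [0.4438, -0.2388, 0.1199]
tcp_rot: [-2.854, -1.305, 0.004]
wrist_force: [0.5, 0.4, 1.5]
width: 1.001
grip_force: 0.0
```

```bash
python3 nav.py .4450 -.2385 .047 -40.6
```

```text
t 2.2667 p [ 0.4438 -0.2388  0.1199] yaw -40.84 tilt [-0.0034  0.0019] w 1.000886385443447 F [0.5 0.4 1.5]
turn z rad -0.0042 then shift tool [0.001  0.0008 0.0729] rows>= 1.7488780196627682
```

jog_arm --turn '[[0, 0, -0.002], [0, 0, 0], [0, 0, 0], [0, 0, 0], [0, 0, 0], [0, 0, 0]]' --delta_pos '[[0.0007, 0.0006, 0.02], [0, 0, 0.02], [0, 0, 0.02], [0, 0, 0.013], [0, 0, 0], [0, 0, 0]]' --gripper '[0.0854, 0.0854, 0.0854, 0.0854, 0.0854, 0.0854]'

```text
time: 2.77
tool_pos: [0.4468, -0.2398, 0.0495]
tcp_rot: [2.855, 1.309, 0.001]
wrist_force: [-0.2, -0.2, 0.4]
width: 1.001
grip_force: 0.0
```

```bash
python3 nav.py .4450 -.2385 .047 -40.6;python3 - <<'E'
from h import *
S=vision.read_camera("scene")[:,:,::-1];T=vision.read_camera("top")[:,:,::-1]
cv2.imwrite("pics/g1.png",np.hstack([crop(S,368,200,100,100,4),crop(T,400,250,100,100,4)]))
E
```

```text
t 2.7667 p [ 0.4468 -0.2398  0.0495] yaw -40.73 tilt [ 0.0011 -0.0007] w 1.0014109871531796 F [-0.2 -0.2  0.4]
turn z rad -0.0023 then shift tool [-0.0002 -0.0022  0.0025] rows>= 0.08102822516107262
```

View pics/g1.png

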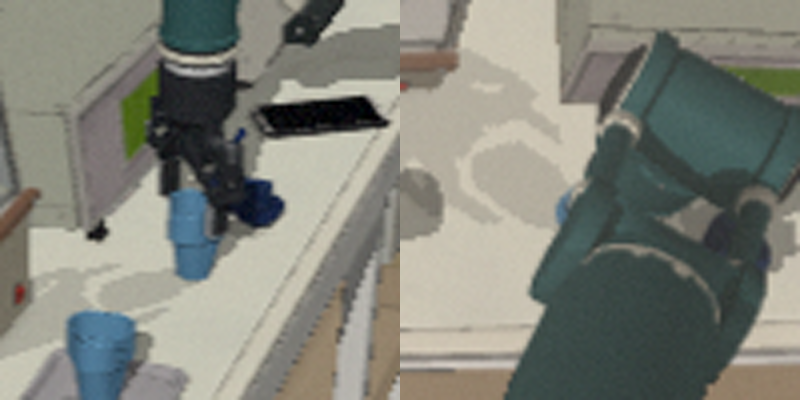

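The fingers straddle the beaker band (crop 195,220). I close now.

jog_arm --turn '[[0, 0, 0], [0, 0, 0], [0, 0, 0], [0, 0, 0], [0, 0, 0], [0, 0, 0], [0, 0, 0], [0, 0, 0], [0, 0, 0], [0, 0, 0]]' --delta_pos '[[0, 0, 0.0015], [0, 0, 0], [0, 0, 0], [0, 0, 0], [0, 0, 0], [0, 0, 0], [0, 0, 0], [0, 0, 0], [0, 0, 0], [0, 0, 0]]' --gripper '[0.075, 0.066, 0.06, 0.056, 0.052, 0.05, 0.05, 0.05, 0.05, 0.05]' --grip_force 25

```text
time: 3.7
tool_pos: [0.4464, -0.2391, 0.0478]
tcp_rot: [2.855, 1.31, 0.0]
wrist_force: [-2.9, 1.7, 5.0]
width: 0.669
grip_force: 25.5
```

jog_arm --turn '[[0, 0, 0]]' --delta_pos '[[0, 0, -0.002]]' --gripper '[0.05]'

```text
time: 3.78
tool_pos: [0.4461, -0.239, 0.0491]
tcp_rot: [2.855, 1.31, 0.0]
wrist_force: [0.2, -0.7, -0.8]
width: 0.67
grip_force: 26.6
```

jog_arm --turn '[[0, 0, 0], [0, 0, 0], [0, 0, 0], [0, 0, 0], [0, 0, 0], [0, 0, 0], [0, 0, 0], [0, 0, 0], [0, 0, 0]]' --delta_pos '[[0, 0, -0.01], [0, 0, -0.02], [0, 0, -0.02], [0, 0, -0.02], [0, 0, -0.02], [0, 0, -0.01], [0, 0, -0.01], [0, 0, 0], [0, 0, 0]]' --gripper '[0.05, 0.05, 0.05, 0.05, 0.05, 0.05, 0.05, 0.05, 0.05]'

```text
time: 4.53
tool_pos: [0.4461, -0.2391, 0.1588]
tcp_rot: [2.855, 1.31, 0.0]
wrist_force: [-0.1, 0.6, -0.7]
width: 0.671
grip_force: 26.8
```

```bash
python3 - <<'E'
from workcell import read_state,vision
for i in range(2): vision.read_camera("scene"); s=read_state();print(s["tool_pos"].round(4),s["time"],s["width"],s["grip_force"],s["wrist_force"].round(1))
E
python3 nav.py .4476 .0089 .16 -19.5
```

```text
[ 0.4456 -0.2387  0.158 ] 4.5833 0.6698658821655175 26.843180941302762 [ 0.1  0.8 -0.7]
[ 0.4452 -0.2385  0.1575] 4.6333 0.6682242201828336 26.842016942821374 [-0.3 -0.9 -0.6]
t 4.6333 p [ 0.4452 -0.2385  0.1575] yaw -40.72 tilt [-0.002   0.0012] w 0.6682242201828336 F [-0.3 -0.9 -0.6]
turn z rad -0.3703 then shift tool [ 0.234  -0.0804 -0.0025] rows>= 5.934450256222332
```

jog_arm --turn '[[0, 0, -0.0926], [0, 0, -0.0926], [0, 0, -0.0926], [0, 0, -0.0925], [0, 0, 0], [0, 0, 0], [0, 0, 0], [0, 0, 0], [0, 0, 0], [0, 0, 0], [0, 0, 0], [0, 0, 0], [0, 0, 0], [0, 0, 0], [0, 0, 0], [0, 0, 0], [0, 0, 0]]' --delta_pos '[[0, 0, 0], [0, 0, 0], [0, 0, 0], [0, 0, 0], [0.02, -0.007, -0.0025], [0.028, -0.01, 0], [0.028, -0.01, 0], [0.028, -0.01, 0], [0.028, -0.01, 0], [0.028, -0.01, 0], [0.028, -0.01, 0], [0.028, -0.0084, 0], [0.018, -0.005, 0], [0, 0, 0], [0, 0, 0], [0, 0, 0], [0, 0, 0]]' --gripper '[0.05, 0.05, 0.05, 0.05, 0.05, 0.05, 0.05, 0.05, 0.05, 0.05, 0.05, 0.05, 0.05, 0.05, 0.05, 0.05, 0.05]'

```text
time: 6.05
tool_pos: [0.4481, 0.0075, 0.1607]
tcp_rot: [-2.566, -1.812, 0.002]
wrist_force: [0.4, 0.0, -0.9]
width: 0.673
grip_force: 26.8
```

```bash
cat > avg.py <<'E'
from h import *
from scipy.spatial.transform import Rotation as Ro
import sys
P=[];Y=[]
for i in range(3):
    n=("scene","top","scene")[i]
    im=vision.read_camera(n)[:,:,::-1];cv2.imwrite(f"pics/{sys.argv[1]}_{n}.png",im)
    s=read_state();R=Ro.from_rotvec(s["tcp_rot"]).as_matrix();P.append(s["tool_pos"]);Y.append(np.degrees(np.arctan2(R[1,1],R[0,1])))
print("avg",np.mean(P,0).round(4),np.std(P,0).round(4),np.mean(Y).round(2))
E
python3 avg.py h1; python3 nav.py .4474 .0089 .16 -19.5
python3 - <<'E'
from fit import *
ims={"scene":cv2.imread("pics/h1_scene.png")}
im=crop(ims["scene"],343,225,80,100,6);cv2.imwrite("pics/h1c.png",im)
E
```

```text
avg [0.4483 0.0074 0.161 ] [0.0001 0.     0.0001] -19.58
t 6.2 p [0.4484 0.0075 0.1611] yaw -19.59 tilt [-0.0003 -0.0001] w 0.6666129965397426 F [-0.1 -0.9 -0.9]
turn z rad -0.0015 then shift tool [ 0.001  -0.0014  0.0011] rows>= 0.049795849014186606
```

View pics/h1c.png

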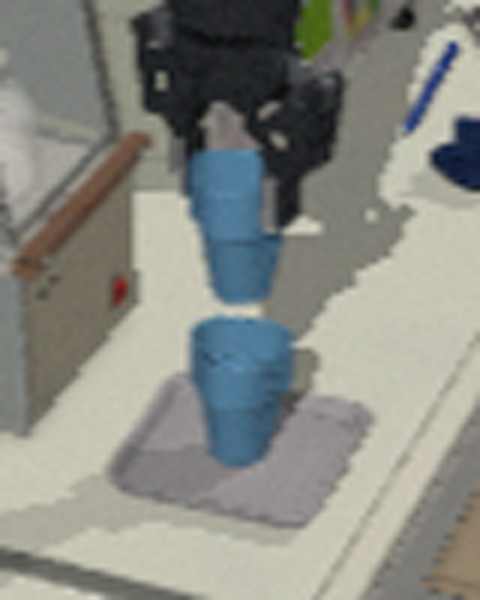

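The held beaker hangs level, and its foot (crop 237,295) is over the tray beaker (237,390). I compare its fit with the robot's reading.

Run:
```python
from fit import *
im=cv2.imread("pics/h1_scene.png");n="scene"
th=np.radians(-19.55);e=np.array([np.cos(th),np.sin(th)])
ax=np.array([.4483,.0074])-.003*e
def run(g,z0,lo,hi,th):
    # compare only image band between heights lo..hi of the object
    u,v=np.round(proj(n,[*g,z0+(lo+hi)/2])[0]).astype(int);hw=14;box=(u-hw,v-hw,2*hw,2*hw)
    m=mask(im,box,.12,1)
    v0=proj(n,[*g,z0+hi])[0,1]-box[1];v1=proj(n,[*g,z0+lo])[0,1]-box[1]+5
    sl=slice(int(v0*S),int(v1*S))
    f=lambda p:np.count_nonzero((rend(n,BEAKER,(g[0]+p[0],g[1]+p[1],th),z0,box)!=m)[sl])/np.count_nonzero(m[sl])
    best=min((minimize(f,q,method="Nelder-Mead",options=dict(initial_simplex=np.array([q,q+[.004,0],q+[0,.004]]),xatol=1e-4)) for q in (np.zeros(2),np.array([.003,-.003]),np.array([-.003,.003]))),key=lambda r:r.fun)
    # image-horizontal component in mm
    r=C[n]["R"][0,:2];r=r/np.linalg.norm(r)
    print("d",best.x.round(4),"horiz mm",(best.x@r*1000).round(2),best.fun)
run(ax,.1125,0,.04,th)
run(np.array([.4446,.0099]),.003,0,.04,np.radians(100.5))
run(np.array([.4446,.0099]),.003,0,.08,np.radians(100.5))
print(ax)
```

```text
d [ 0.0016 -0.0059] horiz mm 0.99 0.09263542300669507
d [ 0.0015 -0.002 ] horiz mm -0.56 0.07596651071164738
d [ 0.0015 -0.0022] horiz mm -0.45 0.05332302936630603
[0.44547295 0.00840389]
```

jog_arm --turn '[[0, 0, 0], [0, 0, 0], [0, 0, 0], [0, 0, 0], [0, 0, 0], [0, 0, 0], [0, 0, 0], [0, 0, 0], [0, 0, 0], [0, 0, 0], [0, 0, 0], [0, 0, 0], [0, 0, 0], [0, 0, 0]]' --delta_pos '[[0.0012, -0.0004, 0], [0, 0, 0.01], [0, 0, 0.01], [0, 0, 0.01], [0, 0, 0.005], [0, 0, 0.005], [0, 0, 0.005], [0, 0, 0.005], [0, 0, 0.005], [0, 0, 0.005], [0, 0, 0.005], [0, 0, 0.003], [0, 0, 0], [0, 0, 0]]' --gripper '[0.05, 0.05, 0.05, 0.05, 0.05, 0.05, 0.05, 0.05, 0.05, 0.05, 0.05, 0.05, 0.05, 0.05]'

```text
time: 7.37
tool_pos: [0.4483, 0.0096, 0.0931]
tcp_rot: [-2.565, -1.813, 0.0]
wrist_force: [0.1, -0.5, -1.2]
width: 0.666
grip_force: 26.8
```

jog_arm --turn '[[0, 0, 0], [0, 0, 0], [0, 0, 0], [0, 0, 0], [0, 0, 0], [0, 0, 0]]' --delta_pos '[[0, 0, 0.002], [0, 0, 0.002], [0, 0, 0.002], [0, 0, 0.002], [0, 0, 0], [0, 0, 0]]' --gripper '[0.05, 0.05, 0.05, 0.05, 0.05, 0.05]'

```text
time: 7.87
tool_pos: [0.4483, 0.0096, 0.0851]
tcp_rot: [-2.565, -1.813, 0.001]
wrist_force: [0.2, -0.6, -1.2]
width: 0.666
grip_force: 26.8
```

jog_arm --turn '[[0, 0, 0], [0, 0, 0], [0, 0, 0]]' --delta_pos '[[0, 0, 0.001], [0, 0, 0.001], [0, 0, 0]]' --gripper '[0.05, 0.05, 0.05]'

```text
time: 8.12
tool_pos: [0.4483, 0.0096, 0.0831]
tcp_rot: [-2.565, -1.813, 0.0]
wrist_force: [0.2, 0.4, -0.7]
width: 0.674
grip_force: 26.8
```

Nearly home. I'll feel for the last bit.

jog_arm --turn '[[0, 0, 0], [0, 0, 0]]' --delta_pos '[[0, 0, 0.001], [0, 0, 0]]' --gripper '[0.05, 0.05]'

```text
time: 8.28
tool_pos: [0.4484, 0.0096, 0.0822]
tcp_rot: [-2.565, -1.813, 0.0]
wrist_force: [1.0, -0.0, -0.7]
width: 0.67
grip_force: 26.8
```

jog_arm --turn '[[0, 0, 0], [0, 0, 0]]' --delta_pos '[[0, 0, 0.001], [0, 0, 0]]' --gripper '[0.05, 0.05]'

```text
time: 8.45
tool_pos: [0.4487, 0.0096, 0.0814]
tcp_rot: [2.565, 1.813, 0.001]
wrist_force: [0.5, -0.5, 0.1]
width: 0.672
grip_force: 26.8
```

jog_arm --turn '[[0, 0, 0], [0, 0, 0]]' --delta_pos '[[0, 0, 0.0007], [0, 0, 0]]' --gripper '[0.05, 0.05]'

```text
time: 8.62
tool_pos: [0.4492, 0.0095, 0.0811]
tcp_rot: [2.565, 1.813, 0.002]
wrist_force: [0.6, 0.3, 1.7]
width: 0.671
grip_force: 26.7
```

jog_arm --turn '[[0, 0, 0], [0, 0, 0]]' --delta_pos '[[0, 0, 0.0007], [0, 0, 0]]' --gripper '[0.05, 0.05]'

```text
time: 8.78
tool_pos: [0.4497, 0.0095, 0.0808]
tcp_rot: [2.564, 1.812, 0.003]
wrist_force: [0.9, -0.5, 4.0]
width: 0.671
grip_force: 26.7
```

Contact is at the expected seated height. I release.

jog_arm --turn '[[0, 0, 0], [0, 0, 0], [0, 0, 0], [0, 0, 0], [0, 0, 0], [0, 0, 0], [0, 0, 0], [0, 0, 0], [0, 0, 0], [0, 0, 0], [0, 0, 0], [0, 0, 0], [0, 0, 0]]' --delta_pos '[[0, 0, 0], [0, 0, 0], [0, 0, 0], [0, 0, 0], [0, 0, 0], [0, 0, -0.005], [0, 0, -0.01], [0, 0, -0.02], [0, 0, -0.03], [0, 0, -0.03], [0, 0, -0.03], [0, 0, -0.02], [0, 0, 0]]' --gripper '[0.06, 0.066, 0.072, 0.08, 0.0854, 0.0854, 0.0854, 0.0854, 0.0854, 0.0854, 0.0854, 0.0854, 0.0854]'

```text
time: 9.87
tool_pos: [0.452, 0.0095, 0.2317]
tcp_rot: [2.56, 1.809, 0.014]
wrist_force: [1.5, -0.0, 0.5]
width: 0.995
grip_force: 0.0
```

```bash
python3 nav.py .4506 .3081 .23 19.8
```

```text
t 9.8667 p [0.452  0.0095 0.2317] yaw -19.5 tilt [ 0.0111 -0.0003] w 0.9948309592350897 F [ 1.5 -0.   0.5]
turn z rad -0.6858 then shift tool [0.2814 0.0998 0.0017] rows>= 7.16010990883832
```

jog_arm --turn '[[0, 0, -0.1143], [0, 0, -0.1143], [0, 0, -0.1143], [0, 0, -0.1143], [0, 0, -0.1143], [0, 0, -0.1143], [0, 0, 0], [0, 0, 0], [0, 0, 0], [0, 0, 0], [0, 0, 0], [0, 0, 0], [0, 0, 0], [0, 0, 0], [0, 0, 0], [0, 0, 0], [0, 0, 0], [0, 0, 0], [0, 0, 0], [0, 0, 0]]' --delta_pos '[[0, 0, 0], [0, 0, 0], [0, 0, 0], [0, 0, 0], [0, 0, 0], [0, 0, 0], [0.02, 0.007, 0], [0.028, 0.01, 0], [0.028, 0.01, 0], [0.028, 0.01, 0], [0.028, 0.01, 0], [0.028, 0.01, 0], [0.028, 0.01, 0], [0.028, 0.01, 0], [0.028, 0.01, 0], [0.028, 0.01, 0], [0.0094, 0.0028, 0], [0, 0, 0], [0, 0, 0], [0, 0, 0]]' --gripper '[0.0854, 0.0854, 0.0854, 0.0854, 0.0854, 0.0854, 0.0854, 0.0854, 0.0854, 0.0854, 0.0854, 0.0854, 0.0854, 0.0854, 0.0854, 0.0854, 0.0854, 0.0854, 0.0854, 0.0854]'

```text
time: 11.53
tool_pos: [0.4468, 0.3069, 0.2246]
tcp_rot: [1.807, 2.57, -0.002]
wrist_force: [0.4, 0.2, -0.3]
width: 1.0
grip_force: 0.0
```

```bash
python3 avg.py h2; python3 nav.py .4506 .3081 .047 19.8
cat > tray.py <<'E'
from fit import *
import sys
ims={n:cv2.imread(f"pics/{sys.argv[1]}_{n}.png") for n in("scene","top")}
TWO=[q+[0,0,k] for k in (0,30)[:1+int(sys.argv[2]!="0")] for q in BEAKER]
for k in ((30,60) if sys.argv[2]=="2" else ()): TWO+= [q+[0,0,k] for q in BEAKER]
for cams in(("top",),("scene",),("top","scene")):
    L=fit(ims,TWO,(.445,.010),.003,.06,cams,dict(top=.04,scene=.12),{},hw=24,ths=np.radians([95,105]));print(cams,L[:1])
    if len(cams)==2:
        for dz in(-.004,-.002,0,.002,.004,.008):
            T3=[q+([0,0,dz*1000] if i>=2*int(sys.argv[2]) else 0) for i,q in enumerate(TWO)]
            L=fit(ims,T3,(.445,.010),.003,.06,("scene",),dict(top=.04,scene=.12),{},hw=24,ths=np.radians([100]));print(dz,L[0][0])
E
python3 tray.py h2 1
python3 - <<'E'
from h import *
cv2.imwrite("pics/h2c.png",np.hstack([crop(cv2.imread("pics/h2_scene.png"),335,230,80,100,5),crop(cv2.imread("pics/h2_top.png"),325,250,60,100,5)]))
E
```

```text
avg [0.4471 0.3068 0.2248] [0.0001 0.     0.0001] 19.72
t 11.6833 p [0.4471 0.3068 0.2249] yaw 19.7 tilt [-0.0001 -0.0003] w 1.0011143364439643 F [ 0.3 -0.2  0.8]
turn z rad -0.0017 then shift tool [0.     0.0037 0.1779] rows>= 4.266869589497549
('top',) [(np.float64(0.026), np.float64(98.5), array([0.445 , 0.0097]))]
('scene',) [(np.float64(0.045), np.float64(94.8), array([0.4455, 0.01  ]))]
('top', 'scene') [(np.float64(0.073), np.float64(100.0), array([0.4452, 0.0097]))]
-0.004 0.049
-0.002 0.038
0 0.045
0.002 0.061
0.004 0.079
0.008 0.117
```

View pics/h2c.png

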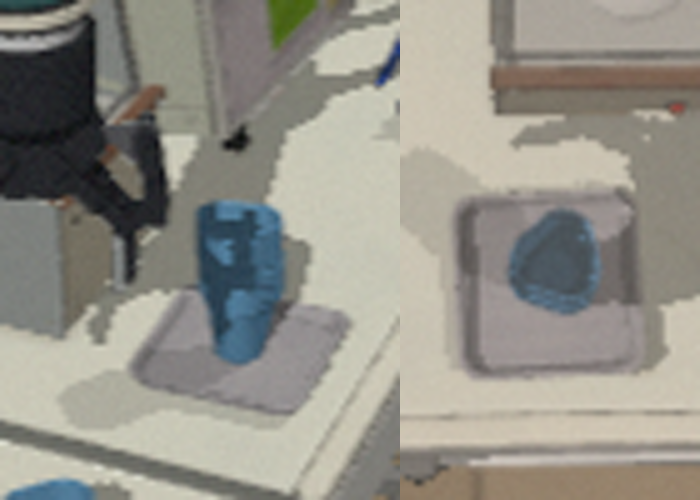

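The nest of two is fully seated: the best-fit height error is about 0, and the rim at crop (555,260) is level. Next is the left beaker.

jog_arm --turn '[[0, 0, 0], [0, 0, 0], [0, 0, 0], [0, 0, 0], [0, 0, 0], [0, 0, 0], [0, 0, 0], [0, 0, 0]]' --delta_pos '[[0, 0.0037, 0.02], [0, 0, 0.03], [0, 0, 0.03], [0, 0, 0.03], [0, 0, 0.02], [0, 0, 0], [0, 0, 0], [0, 0, 0]]' --gripper '[0.0854, 0.0854, 0.0854, 0.0854, 0.0854, 0.0854, 0.0854, 0.0854]'

```text
time: 12.35
tool_pos: [0.4516, 0.3095, 0.0964]
tcp_rot: [1.807, 2.569, 0.003]
wrist_force: [0.7, -0.2, 0.5]
width: 1.002
grip_force: 0.0
```

```bash
python3 nav.py .4506 .3081 .047 19.8
```

```text
t 12.35 p [0.4516 0.3095 0.0964] yaw 19.75 tilt [0.0018 0.0011] w 1.0017726707382413 F [ 0.7 -0.2  0.5]
turn z rad -0.0009 then shift tool [-0.001  -0.0015  0.0494] rows>= 1.1859396693812134
```

jog_arm --turn '[[0, 0, 0], [0, 0, 0], [0, 0, 0], [0, 0, 0], [0, 0, 0], [0, 0, 0]]' --delta_pos '[[-0.0005, -0.001, 0.015], [0, 0, 0.015], [0, 0, 0.012], [0, 0, 0.006], [0, 0, 0], [0, 0, 0]]' --gripper '[0.0854, 0.0854, 0.0854, 0.0854, 0.0854, 0.0854]'

```text
time: 12.85
tool_pos: [0.4502, 0.3088, 0.0475]
tcp_rot: [1.806, 2.57, 0.001]
wrist_force: [-0.7, 0.1, -0.2]
width: 0.999
grip_force: 0.0
```

```bash
python3 nav.py .4506 .3081 .047 19.8
```

```text
t 12.85 p [0.4502 0.3088 0.0475] yaw 19.79 tilt [0.0005 0.0003] w 0.999426587255824 F [-0.7  0.1 -0.2]
turn z rad -0.0001 then shift tool [-0.0008  0.0002  0.0005] rows>= 0.023407646690826133
```

jog_arm --turn '[[0, 0, 0], [0, 0, 0], [0, 0, 0], [0, 0, 0], [0, 0, 0], [0, 0, 0], [0, 0, 0], [0, 0, 0], [0, 0, 0], [0, 0, 0]]' --delta_pos '[[0, 0, 0], [0, 0, 0], [0, 0, 0], [0, 0, 0], [0, 0, 0], [0, 0, 0], [0, 0, 0], [0, 0, 0], [0, 0, 0], [0, 0, 0]]' --gripper '[0.075, 0.066, 0.06, 0.056, 0.052, 0.05, 0.05, 0.05, 0.05, 0.05]' --grip_force 25

```text
time: 13.68
tool_pos: [0.4501, 0.3089, 0.0479]
tcp_rot: [1.806, 2.57, 0.001]
wrist_force: [-2.0, -0.8, 5.5]
width: 0.671
grip_force: 26.3
```

jog_arm --turn '[[0, 0, 0], [0, 0, 0], [0, 0, 0], [0, 0, 0], [0, 0, 0], [0, 0, 0], [0, 0, 0], [0, 0, 0], [0, 0, 0], [0, 0, 0], [0, 0, 0], [0, 0, 0]]' --delta_pos '[[0, 0, -0.002], [0, 0, -0.01], [0, 0, -0.02], [0, 0, -0.02], [0, 0, -0.02], [0, 0, -0.02], [0, 0, -0.02], [0, 0, -0.02], [0, 0, -0.01], [0, 0, 0], [0, 0, 0], [0, 0, 0]]' --gripper '[0.05, 0.05, 0.05, 0.05, 0.05, 0.05, 0.05, 0.05, 0.05, 0.05, 0.05, 0.05]'

```text
time: 14.68
tool_pos: [0.449, 0.3081, 0.1876]
tcp_rot: [-1.806, -2.57, 0.003]
wrist_force: [1.1, -0.3, -0.8]
width: 0.674
grip_force: 26.9
```

```bash
python3 nav.py .4485 .0087 .19 -19.8
```

```text
t 14.6833 p [0.449  0.3081 0.1876] yaw 19.79 tilt [-0.0018 -0.0011] w 0.673670264481052 F [ 1.1 -0.3 -0.8]
turn z rad 0.6911 then shift tool [-0.2819  0.101  -0.0024] rows>= 7.181137015538359
```

jog_arm --turn '[[0, 0, 0.1152], [0, 0, 0.1152], [0, 0, 0.1152], [0, 0, 0.1152], [0, 0, 0.1152], [0, 0, 0.1151], [0, 0, 0], [0, 0, 0], [0, 0, 0], [0, 0, 0], [0, 0, 0], [0, 0, 0], [0, 0, 0], [0, 0, 0], [0, 0, 0], [0, 0, 0], [0, 0, 0], [0, 0, 0], [0, 0, 0], [0, 0, 0]]' --delta_pos '[[0, 0, 0], [0, 0, 0], [0, 0, 0], [0, 0, 0], [0, 0, 0], [0, 0, 0], [-0.02, 0.007, -0.002], [-0.028, 0.01, 0], [-0.028, 0.01, 0], [-0.028, 0.01, 0], [-0.028, 0.01, 0], [-0.028, 0.01, 0], [-0.028, 0.01, 0], [-0.028, 0.01, 0], [-0.028, 0.01, 0], [-0.025, 0.009, 0], [-0.0129, 0.005, 0], [0, 0, 0], [0, 0, 0], [0, 0, 0]]' --gripper '[0.05, 0.05, 0.05, 0.05, 0.05, 0.05, 0.05, 0.05, 0.05, 0.05, 0.05, 0.05, 0.05, 0.05, 0.05, 0.05, 0.05, 0.05, 0.05, 0.05]'

```text
time: 16.35
tool_pos: [0.4486, 0.0096, 0.1898]
tcp_rot: [-2.569, -1.805, 0.002]
wrist_force: [-0.3, 0.7, -0.4]
width: 0.668
grip_force: 26.9
```

```bash
python3 avg.py h3; python3 nav.py .4483 .0091 .19 -19.8
```

```text
avg [0.4489 0.01   0.1903] [0.0001 0.0001 0.0002] -19.74
t 16.5 p [0.449  0.0101 0.1905] yaw -19.72 tilt [-0.0008  0.0003] w 0.6686637861010064 F [-0.6  0.7 -0.1]
turn z rad 0.0014 then shift tool [-0.0012 -0.0004  0.0005] rows>= 0.031732422319874456
```

jog_arm --turn '[[0, 0, 0], [0, 0, 0], [0, 0, 0], [0, 0, 0], [0, 0, 0], [0, 0, 0], [0, 0, 0], [0, 0, 0], [0, 0, 0], [0, 0, 0], [0, 0, 0], [0, 0, 0], [0, 0, 0], [0, 0, 0]]' --delta_pos '[[-0.001, -0.0004, 0], [0, 0, 0.01], [0, 0, 0.01], [0, 0, 0.01], [0, 0, 0.005], [0, 0, 0.005], [0, 0, 0.005], [0, 0, 0.005], [0, 0, 0.005], [0, 0, 0.005], [0, 0, 0.005], [0, 0, 0.003], [0, 0, 0], [0, 0, 0]]' --gripper '[0.05, 0.05, 0.05, 0.05, 0.05, 0.05, 0.05, 0.05, 0.05, 0.05, 0.05, 0.05, 0.05, 0.05]'

```text
time: 17.67
tool_pos: [0.4485, 0.0084, 0.1227]
tcp_rot: [-2.57, -1.806, 0.0]
wrist_force: [-0.0, -0.1, -0.5]
width: 0.667
grip_force: 26.9
```

jog_arm --turn '[[0, 0, 0], [0, 0, 0], [0, 0, 0], [0, 0, 0], [0, 0, 0]]' --delta_pos '[[0, 0, 0.002], [0, 0, 0.002], [0, 0, 0.002], [0, 0, 0], [0, 0, 0]]' --gripper '[0.05, 0.05, 0.05, 0.05, 0.05]'

```text
time: 18.08
tool_pos: [0.4484, 0.0084, 0.1167]
tcp_rot: [-2.57, -1.806, 0.0]
wrist_force: [0.3, -0.3, -1.1]
width: 0.669
grip_force: 26.9
```

jog_arm --turn '[[0, 0, 0], [0, 0, 0], [0, 0, 0]]' --delta_pos '[[0, 0, 0.001], [0, 0, 0.001], [0, 0, 0]]' --gripper '[0.05, 0.05, 0.05]'

```text
time: 18.33
tool_pos: [0.4484, 0.0084, 0.1147]
tcp_rot: [-2.57, -1.806, 0.0]
wrist_force: [0.7, 0.4, -0.6]
width: 0.67
grip_force: 26.9
```

jog_arm --turn '[[0, 0, 0], [0, 0, 0], [0, 0, 0]]' --delta_pos '[[0, 0, 0.001], [0, 0, 0.001], [0, 0, 0]]' --gripper '[0.05, 0.05, 0.05]'

```text
time: 18.58
tool_pos: [0.4484, 0.0084, 0.1126]
tcp_rot: [-2.57, -1.806, 0.0]
wrist_force: [-0.4, 0.5, 0.5]
width: 0.667
grip_force: 26.9
```

jog_arm --turn '[[0, 0, 0], [0, 0, 0]]' --delta_pos '[[0, 0, 0.001], [0, 0, 0]]' --gripper '[0.05, 0.05]'

```text
time: 18.75
tool_pos: [0.4485, 0.0084, 0.1117]
tcp_rot: [-2.57, -1.806, 0.0]
wrist_force: [0.7, -0.1, -1.0]
width: 0.665
grip_force: 26.9
```

jog_arm --turn '[[0, 0, 0], [0, 0, 0]]' --delta_pos '[[0, 0, 0.0007], [0, 0, 0]]' --gripper '[0.05, 0.05]'

```text
time: 18.92
tool_pos: [0.4487, 0.0084, 0.1112]
tcp_rot: [2.57, 1.806, 0.0]
wrist_force: [-0.1, 0.1, 0.7]
width: 0.667
grip_force: 27.0
```

jog_arm --turn '[[0, 0, 0], [0, 0, 0]]' --delta_pos '[[0, 0, 0.0007], [0, 0, 0]]' --gripper '[0.05, 0.05]'

```text
time: 19.08
tool_pos: [0.4492, 0.0083, 0.1109]
tcp_rot: [2.57, 1.806, 0.001]
wrist_force: [0.3, 0.8, 1.7]
width: 0.671
grip_force: 27.0
```

jog_arm --turn '[[0, 0, 0], [0, 0, 0]]' --delta_pos '[[0, 0, 0.0007], [0, 0, 0]]' --gripper '[0.05, 0.05]'

```text
time: 19.25
tool_pos: [0.4496, 0.0083, 0.1108]
tcp_rot: [2.569, 1.806, 0.002]
wrist_force: [-0.5, 0.4, 4.5]
width: 0.674
grip_force: 27.3
```

jog_arm --turn '[[0, 0, 0], [0, 0, 0], [0, 0, 0], [0, 0, 0], [0, 0, 0], [0, 0, 0], [0, 0, 0], [0, 0, 0], [0, 0, 0], [0, 0, 0], [0, 0, 0], [0, 0, 0], [0, 0, 0]]' --delta_pos '[[0, 0, 0], [0, 0, 0], [0, 0, 0], [0, 0, 0], [0, 0, 0], [0, 0, -0.005], [0, 0, -0.01], [0, 0, -0.02], [0, 0, -0.03], [0, 0, -0.03], [0, 0, -0.02], [0, 0, 0], [0, 0, 0]]' --gripper '[0.06, 0.066, 0.072, 0.08, 0.0854, 0.0854, 0.0854, 0.0854, 0.0854, 0.0854, 0.0854, 0.0854, 0.0854]'

```text
time: 20.33
tool_pos: [0.45, 0.0083, 0.2274]
tcp_rot: [2.568, 1.805, 0.006]
wrist_force: [0.2, -0.4, 0.5]
width: 0.993
grip_force: 0.0
```

```bash
python3 nav.py .4193 -.3643 .23 -89.5; python3 nav.py .4193 -.3643 .23 90.5
```

```text
t 20.3333 p [0.45   0.0083 0.2274] yaw -19.8 tilt [ 0.0049 -0.0002] w 0.99305830748902 F [ 0.2 -0.4  0.5]
turn z rad 1.2165 then shift tool [-0.0339  0.3723 -0.0026] rows>= 8.966380400439522
t 20.3333 p [0.45   0.0083 0.2274] yaw -19.8 tilt [ 0.0049 -0.0002] w 0.99305830748902 F [ 0.2 -0.4  0.5]
turn z rad -1.9251 then shift tool [ 0.0339 -0.3723 -0.0026] rows>= 8.966380400439522
```

jog_arm --turn '[[0, 0, 0.1217], [0, 0, 0.1217], [0, 0, 0.1217], [0, 0, 0.1217], [0, 0, 0.1217], [0, 0, 0.1216], [0, 0, 0.1216], [0, 0, 0.1216], [0, 0, 0.1216], [0, 0, 0.1216]]' --delta_pos '[[0, 0, 0], [0, 0, 0], [0, 0, 0], [0, 0, 0], [0, 0, 0], [0, 0, 0], [0, 0, 0], [0, 0, 0], [0, 0, 0], [0, 0, 0]]' --gripper '[0.0854, 0.07, 0.05, 0.05, 0.05, 0.05, 0.05, 0.05, 0.05, 0.05]'

```text
time: 21.17
tool_pos: [0.4474, 0.0084, 0.2232]
tcp_rot: [-3.141, -0.004, 0.005]
wrist_force: [0.3, 0.2, -0.1]
width: 0.589
grip_force: 0.0
```

jog_arm --turn '[[0, 0, 0], [0, 0, 0], [0, 0, 0], [0, 0, 0], [0, 0, 0], [0, 0, 0], [0, 0, 0], [0, 0, 0], [0, 0, 0], [0, 0, 0], [0, 0, 0], [0, 0, 0], [0, 0, 0], [0, 0, 0], [0, 0, 0], [0, 0, 0], [0, 0, 0]]' --delta_pos '[[-0.002, 0.02, 0], [-0.0027, 0.03, 0], [-0.0027, 0.03, 0], [-0.0027, 0.03, 0], [-0.0027, 0.03, 0], [-0.0027, 0.03, 0], [-0.0027, 0.03, 0], [-0.0027, 0.03, 0], [-0.0027, 0.03, 0], [-0.0027, 0.03, 0], [-0.0027, 0.03, 0], [-0.0027, 0.03, 0], [-0.0022, 0.0223, 0], [0, 0, 0], [0, 0, 0], [0, 0, 0], [0, 0, 0]]' --gripper '[0.05, 0.05, 0.05, 0.05, 0.05, 0.05, 0.05, 0.05, 0.05, 0.05, 0.05, 0.05, 0.05, 0.05, 0.05, 0.05, 0.05]'

```text
time: 22.58
tool_pos: [0.4176, -0.3629, 0.224]
tcp_rot: [-3.14, -0.015, 0.002]
wrist_force: [0.2, -0.7, -0.3]
width: 0.588
grip_force: 0.0
```

```bash
python3 avg.py h4; python3 nav.py .4193 -.3643 .02 -89.5;python3 tray.py h4 2
python3 - <<'E'
from fit import *
ims={n:cv2.imread(f"pics/h4_{n}.png") for n in("scene","top")}
# independent fit of the topmost rim from 'top' view: three nested
P=[np.vstack([q]) + [0,0,k] for k in(0,30,60) for q in BEAKER]
for th in(90,100,110):
    L=fit(ims,P,(.445,.010),.003,.07,("top",),dict(top=.04),{},hw=24,ths=np.radians([th]));print(th,L)
E
```

```text
avg [ 0.4179 -0.363   0.2245] [0.0001 0.0001 0.0002] -89.43
t 22.7333 p [ 0.4181 -0.3631  0.2247] yaw -89.43 tilt [-0.0001  0.0002] w 0.5870883134980565 F [-0.7  0.2 -0.6]
turn z rad 0.0013 then shift tool [0.0012 0.0012 0.2047] rows>= 4.9099598211262885
('top',) [(np.float64(0.049), np.float64(96.8), array([0.4461, 0.009 ]))]
('scene',) [(np.float64(0.042), np.float64(89.8), array([0.4462, 0.0096]))]
('top', 'scene') [(np.float64(0.094), np.float64(94.9), array([0.4457, 0.0091]))]
-0.004 0.049
-0.002 0.041
0 0.042
0.002 0.053
0.004 0.063
0.008 0.074
90 [(np.float64(0.05), np.float64(98.1), array([0.4459, 0.0093]))]
100 [(np.float64(0.049), np.float64(99.2), array([0.4457, 0.0093]))]
110 [(np.float64(0.049), np.float64(98.6), array([0.4461, 0.0091]))]
```

The third beaker is home too. Now the lid's tab.

jog_arm --turn '[[0, 0, 0], [0, 0, 0], [0, 0, 0], [0, 0, 0], [0, 0, 0], [0, 0, 0], [0, 0, 0], [0, 0, 0]]' --delta_pos '[[0.0005, 0.0007, 0.02], [0, 0, 0.03], [0, 0, 0.03], [0, 0, 0.03], [0, 0, 0.03], [0, 0, 0], [0, 0, 0], [0, 0, 0]]' --gripper '[0.05, 0.05, 0.05, 0.05, 0.05, 0.05, 0.05, 0.05]'

```text
time: 23.4
tool_pos: [0.4194, -0.3654, 0.0864]
tcp_rot: [3.14, 0.015, 0.002]
wrist_force: [-0.2, 0.4, 0.1]
width: 0.588
grip_force: 0.0
```

```bash
python3 nav.py .4193 -.3643 .021 -89.5
```

```text
t 23.4 p [ 0.4194 -0.3654  0.0864] yaw -89.47 tilt [ 0.0015 -0.0014] w 0.5875475881098635 F [-0.2  0.4  0.1]
turn z rad 0.0006 then shift tool [-0.0001 -0.0011  0.0654] rows>= 1.569340470865621
```

jog_arm --turn '[[0, 0, 0], [0, 0, 0], [0, 0, 0], [0, 0, 0], [0, 0, 0], [0, 0, 0], [0, 0, 0]]' --delta_pos '[[0, -0.0005, 0.02], [0, 0, 0.02], [0, 0, 0.015], [0, 0, 0.007], [0, 0, 0], [0, 0, 0], [0, 0, 0]]' --gripper '[0.05, 0.05, 0.05, 0.05, 0.05, 0.05, 0.05]'

```text
time: 23.98
tool_pos: [0.4198, -0.3656, 0.0248]
tcp_rot: [3.139, 0.014, 0.004]
wrist_force: [0.3, -0.2, -0.1]
width: 0.585
grip_force: 0.0
```

```bash
python3 nav.py .4193 -.3643 .021 -89.5
```

```text
t 23.9833 p [ 0.4198 -0.3656  0.0248] yaw -89.5 tilt [ 0.0026 -0.0024] w 0.5845950388124935 F [ 0.3 -0.2 -0.1]
turn z rad 0.0001 then shift tool [-0.0005 -0.0013  0.0038] rows>= 0.09781467036915804
```

jog_arm --turn '[[0, 0, 0], [0, 0, 0], [0, 0, 0], [0, 0, 0], [0, 0, 0], [0, 0, 0], [0, 0, 0], [0, 0, 0], [0, 0, 0], [0, 0, 0], [0, 0, 0]]' --delta_pos '[[0, -0.001, 0.003], [0, 0, 0], [0, 0, 0], [0, 0, 0], [0, 0, 0], [0, 0, 0], [0, 0, 0], [0, 0, 0], [0, 0, 0], [0, 0, 0], [0, 0, 0]]' --gripper '[0.05, 0.04, 0.03, 0.024, 0.018, 0.014, 0.01, 0.006, 0.004, 0.004, 0.004]' --grip_force 30

```text
time: 24.9
tool_pos: [0.4185, -0.3635, 0.0199]
tcp_rot: [3.141, 0.014, 0.0]
wrist_force: [0.1, -0.8, 1.1]
width: 0.107
grip_force: 31.5
```

jog_arm --turn '[[0, 0, 0]]' --delta_pos '[[0, 0, -0.001]]' --gripper '[0.004]'

```text
time: 24.98
tool_pos: [0.4182, -0.3632, 0.0205]
tcp_rot: [-3.141, -0.014, 0.001]
wrist_force: [-0.2, 0.8, -0.5]
width: 0.103
grip_force: 31.3
```

jog_arm --turn '[[0, 0, 0], [0, 0, 0], [0, 0, 0], [0, 0, 0], [0, 0, 0], [0, 0, 0], [0, 0, 0], [0, 0, 0], [0, 0, 0], [0, 0, 0], [0, 0, 0], [0, 0, 0], [0, 0, 0]]' --delta_pos '[[0, 0, -0.004], [0, 0, -0.01], [0, 0, -0.02], [0, 0, -0.025], [0, 0, -0.025], [0, 0, -0.025], [0, 0, -0.025], [0, 0, -0.025], [0, 0, -0.02], [0, 0, -0.01], [0, 0, 0], [0, 0, 0], [0, 0, 0]]' --gripper '[0.004, 0.004, 0.004, 0.004, 0.004, 0.004, 0.004, 0.004, 0.004, 0.004, 0.004, 0.004, 0.004]'

```text
time: 26.07
tool_pos: [0.4176, -0.3626, 0.2082]
tcp_rot: [-3.14, -0.014, 0.003]
wrist_force: [-0.0, 0.5, -0.4]
width: 0.11
grip_force: 31.3
```

```bash
python3 nav.py .4454 .0094 .21 -110.2
```

```text
t 26.0667 p [ 0.4176 -0.3626  0.2082] yaw -89.5 tilt [-0.002   0.0019] w 0.11020829582483482 F [-0.   0.5 -0.4]
turn z rad 0.3612 then shift tool [-0.1023 -0.3587 -0.0018] rows>= 8.946162353061283
```

jog_arm --turn '[[0, 0, 0.0903], [0, 0, 0.0903], [0, 0, 0.0903], [0, 0, 0.0903], [0, 0, 0], [0, 0, 0], [0, 0, 0], [0, 0, 0], [0, 0, 0], [0, 0, 0], [0, 0, 0], [0, 0, 0], [0, 0, 0], [0, 0, 0], [0, 0, 0], [0, 0, 0], [0, 0, 0], [0, 0, 0], [0, 0, 0], [0, 0, 0]]' --delta_pos '[[0, 0, -0.002], [0, 0, 0], [0, 0, 0], [0, 0, 0], [-0.0055, -0.02, 0], [-0.008, -0.028, 0], [-0.008, -0.028, 0], [-0.008, -0.028, 0], [-0.008, -0.028, 0], [-0.008, -0.028, 0], [-0.008, -0.028, 0], [-0.008, -0.028, 0], [-0.008, -0.028, 0], [-0.008, -0.028, 0], [-0.008, -0.028, 0], [-0.008, -0.028, 0], [-0.007, -0.025, 0], [-0.0018, -0.0057, 0], [0, 0, 0], [0, 0, 0]]' --gripper '[0.004, 0.004, 0.004, 0.004, 0.004, 0.004, 0.004, 0.004, 0.004, 0.004, 0.004, 0.004, 0.004, 0.004, 0.004, 0.004, 0.004, 0.004, 0.004, 0.004]'

```text
time: 27.73
tool_pos: [0.4454, 0.0084, 0.2104]
tcp_rot: [3.092, -0.549, -0.004]
wrist_force: [0.2, -0.1, -0.4]
width: 0.114
grip_force: 31.3
```

jog_arm --turn '[[0, 0, 0], [0, 0, 0]]' --delta_pos '[[0, 0, 0], [0, 0, 0]]' --gripper '[0.004, 0.004]'

```text
time: 27.9
tool_pos: [0.446, 0.0075, 0.2113]
tcp_rot: [3.092, -0.553, -0.001]
wrist_force: [-0.2, -0.3, 1.0]
width: 0.113
grip_force: 31.3
```

```bash
python3 avg.py h5; python3 nav.py .4454 .0094 .2 -110.2
python3 - <<'E'
from fit import *
im=cv2.imread("pics/h5_scene.png");cv2.imwrite("pics/h5c.png",crop(im,343,215,80,100,6))
n="scene";s=read_state()
def run(parts,g,z0,zc,th,kind,thr,hw=14):
    u,v=np.round(proj(n,[*g,z0+zc])[0]).astype(int);box=(u-hw,v-hw,2*hw,2*hw);m=mask(im,box,thr,kind)
    f=lambda p:np.count_nonzero(rend(n,parts,(g[0]+p[0],g[1]+p[1],th),z0+p[2],box)!=m)/max(1,np.count_nonzero(m))
    q=np.zeros(3);r=minimize(f,q,method="Nelder-Mead",options=dict(initial_simplex=np.array([q,[.005,0,0],[0,.005,0],[0,0,.005]]),xatol=1e-4))
    e=C[n]["R"][0,:2];e=e/np.linalg.norm(e);print(r.x.round(4),"horiz mm",(r.x[:2]@e*1000).round(2),r.fun)
run(LID[:2],s["tool_pos"][:2],s["tool_pos"][2]-.0202,.008,np.radians(-20.2),2,.12)
P=[q+[0,0,k] for k in(0,30,60) for q in BEAKER]
run(P,np.array([.4459,.0092]),.003,.07,np.radians(99.5),1,.12,24)
E
```

```text
avg [0.4462 0.0076 0.2116] [0.0001 0.0001 0.0001] -110.29
t 28.05 p [0.4462 0.0077 0.2117] yaw -110.28 tilt [-0.0001 -0.0002] w 0.11028917920201457 F [-0.2 -0.2 -0.5]
turn z rad -0.0015 then shift tool [-0.0013 -0.0013  0.0117] rows>= 0.28497279909410506
[ 0.0018 -0.0023  0.0036] horiz mm -0.69 0.5071022727272727
[ 0.0086 -0.0228 -0.0148] horiz mm 1.57 0.04539897302143614
```

View pics/h5c.png

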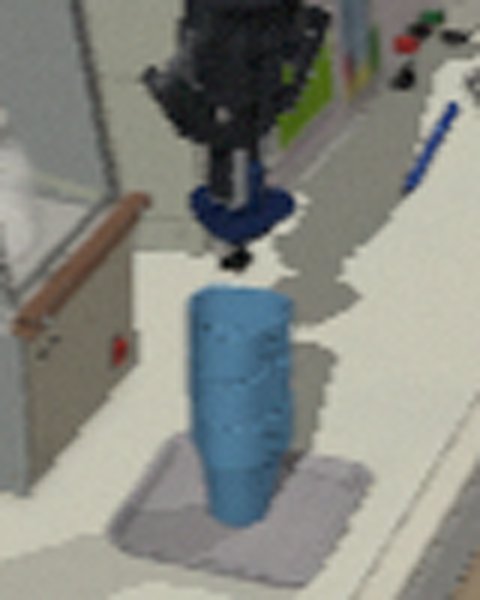

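The lid hangs level at crop (244,215), centred over the nest rim at (241,300) apart from a 1 mm correction. I lower it.

jog_arm --turn '[[0, 0, 0], [0, 0, 0], [0, 0, 0], [0, 0, 0], [0, 0, 0], [0, 0, 0], [0, 0, 0], [0, 0, 0], [0, 0, 0], [0, 0, 0]]' --delta_pos '[[-0.0012, -0.001, 0], [0, 0, 0.01], [0, 0, 0.01], [0, 0, 0.01], [0, 0, 0.006], [0, 0, 0.005], [0, 0, 0.005], [0, 0, 0.004], [0, 0, 0], [0, 0, 0]]' --gripper '[0.004, 0.004, 0.004, 0.004, 0.004, 0.004, 0.004, 0.004, 0.004, 0.004]'

```text
time: 28.88
tool_pos: [0.4454, 0.0099, 0.1617]
tcp_rot: [3.093, -0.551, -0.0]
wrist_force: [0.6, 0.3, -1.2]
width: 0.113
grip_force: 31.3
```

jog_arm --turn '[[0, 0, 0], [0, 0, 0], [0, 0, 0], [0, 0, 0]]' --delta_pos '[[0, 0, 0.002], [0, 0, 0.002], [0, 0, 0], [0, 0, 0]]' --gripper '[0.004, 0.004, 0.004, 0.004]'

```text
time: 29.22
tool_pos: [0.4455, 0.0099, 0.1578]
tcp_rot: [3.093, -0.551, 0.0]
wrist_force: [-0.6, 0.2, 0.9]
width: 0.112
grip_force: 31.3
```

jog_arm --turn '[[0, 0, 0], [0, 0, 0], [0, 0, 0], [0, 0, 0]]' --delta_pos '[[0, 0, 0.002], [0, 0, 0.0015], [0, 0, 0.0015], [0, 0, 0]]' --gripper '[0.004, 0.004, 0.004, 0.004]'

```text
time: 29.55
tool_pos: [0.4452, 0.0099, 0.1524]
tcp_rot: [3.093, -0.551, -0.001]
wrist_force: [0.3, -0.7, -0.4]
width: 0.109
grip_force: 31.3
```

jog_arm --turn '[[0, 0, 0], [0, 0, 0], [0, 0, 0]]' --delta_pos '[[0, 0, 0.001], [0, 0, 0.001], [0, 0, 0]]' --gripper '[0.004, 0.004, 0.004]'

```text
time: 29.8
tool_pos: [0.4454, 0.0099, 0.1506]
tcp_rot: [3.093, -0.551, -0.0]
wrist_force: [-0.1, -0.4, -0.7]
width: 0.111
grip_force: 31.3
```

jog_arm --turn '[[0, 0, 0], [0, 0, 0]]' --delta_pos '[[0, 0, 0.001], [0, 0, 0]]' --gripper '[0.004, 0.004]'

```text
time: 29.97
tool_pos: [0.4455, 0.0099, 0.1497]
tcp_rot: [3.093, -0.551, 0.0]
wrist_force: [1.2, -0.4, -1.0]
width: 0.111
grip_force: 31.3
```

jog_arm --turn '[[0, 0, 0], [0, 0, 0]]' --delta_pos '[[0, 0, 0.0008], [0, 0, 0]]' --gripper '[0.004, 0.004]'

```text
time: 30.13
tool_pos: [0.4456, 0.0099, 0.149]
tcp_rot: [3.093, -0.551, 0.001]
wrist_force: [-0.3, -0.5, -0.2]
width: 0.108
grip_force: 31.4
```

jog_arm --turn '[[0, 0, 0], [0, 0, 0]]' --delta_pos '[[0, 0, 0.0008], [0, 0, 0]]' --gripper '[0.004, 0.004]'

```text
time: 30.3
tool_pos: [0.446, 0.0097, 0.1488]
tcp_rot: [3.093, -0.551, 0.002]
wrist_force: [-0.6, -1.2, 3.4]
width: 0.112
grip_force: 31.8
```

jog_arm --turn '[[0, 0, 0], [0, 0, 0]]' --delta_pos '[[0, 0, 0.0007], [0, 0, 0]]' --gripper '[0.004, 0.004]'

```text
time: 30.47
tool_pos: [0.4463, 0.0097, 0.1488]
tcp_rot: [3.093, -0.551, 0.003]
wrist_force: [-0.4, -1.7, 7.2]
width: 0.109
grip_force: 32.4
```

Seated at the predicted height. I release, back off and check.

jog_arm --turn '[[0, 0, 0], [0, 0, 0], [0, 0, 0], [0, 0, 0], [0, 0, 0], [0, 0, 0], [0, 0, 0], [0, 0, 0], [0, 0, 0], [0, 0, 0], [0, 0, 0], [0, 0, 0], [0, 0, 0], [0, 0, 0], [0, 0, 0], [0, 0, 0]]' --delta_pos '[[0, 0, -0.001], [0, 0, 0], [0, 0, 0], [0, 0, 0], [0, 0, 0], [0, 0, -0.005], [0, 0, -0.01], [0, 0, -0.02], [0, 0, -0.03], [0, 0, -0.03], [0, 0.03, 0], [0, 0.035, 0], [0, 0.035, 0], [0, 0.035, 0], [0, 0.03, 0], [0, 0, 0]]' --gripper '[0.014, 0.02, 0.03, 0.04, 0.05, 0.05, 0.05, 0.05, 0.05, 0.05, 0.05, 0.05, 0.05, 0.05, 0.05, 0.05]'

```text
time: 31.8
tool_pos: [0.3871, -0.149, 0.2448]
tcp_rot: [3.089, -0.557, 0.002]
wrist_force: [-1.0, 0.1, -0.8]
width: 0.584
grip_force: 0.0
```

```bash
python3 avg.py h6
python3 - <<'E'
from h import *
cv2.imwrite("pics/h6c.png",np.hstack([crop(cv2.imread("pics/h6_scene.png"),343,225,80,100,5),crop(cv2.imread("pics/h6_top.png"),325,250,70,100,5)]))
E
```

```text
avg [ 0.3883 -0.146   0.2445] [0.0003 0.0008 0.0002] -110.38
```

View pics/h6c.png

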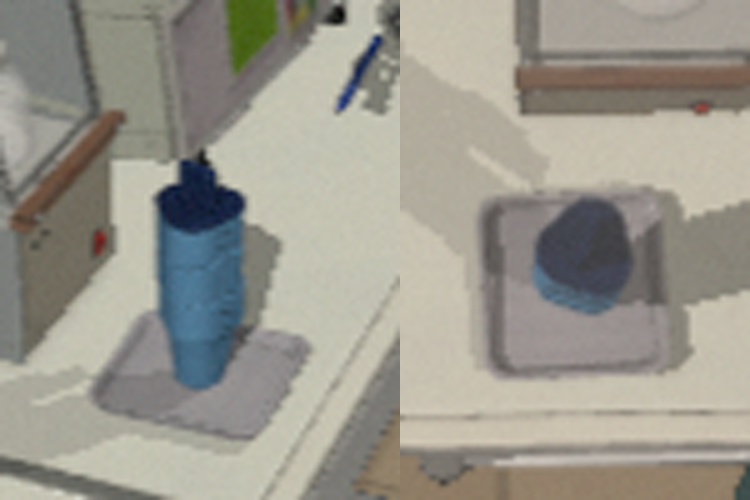

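The lid lies flush on the rim (crop 200,205), its corners are over the beaker's, and the nest stands in the tray with the gripper clear.

```bash
python3 -c "
from workcell import ticket;print(ticket.finish_job())"
```

```text
the job is handed in; nothing more can be done
None
```

Both loose beakers are nested corner in corner in the tray beaker, the lid is closed flush on the top one, and I handed the job in at about 32 s of the 72 s allowed.

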